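# Reagent bottles back on their own spill saucers

### The arm

A 7-joint arm with a two-finger parallel gripper is mounted at the origin on the work surface; the furniture and walls round the work are solid. World frame = base frame: x ahead of the robot, y to its left, z up, the work surface at z = 0. Lengths are in m, angles in rad, forces in N, time in s.
With the tool pointing down it reaches from about 0.425 to 0.95 m from the base axis. Payload 16.7 kg.
Tool frame: the origin (TCP) lies midway between the tips of the shut fingers; the grasp point (between the pads) lies 19 mm behind it; z points along the fingers, y is the line along which they close (so a half turn about z gives the same grasp; the last joint's range is limited). The gripper opens to 94 mm and grips with 3 to 60 N. Pads are 16 mm wide; open, the fingers measure 119 mm over their backs; the gripper's body (75 mm by 177 mm) begins 78 mm behind the grasp point.
Start: joints at [1.125, 0.426, 0.074, 1.606, -0.034, 1.111, -0.067], TCP at [0.197, -0.646, 0.205] pointing down, gripper open.
Joint ranges: [-2.85, 2.85], [-0.5, 2.14], [-1.23, 1.37], [0.21, 2.46], [-1.02, 4.16], [0.16, 2.05], [-2.73, 2.73]. Speed limits (rad/s): [1.89, 1.89, 2.39, 2.39, 3.01, 3.01, 3.01].

### API

Orientations are given as a rotation vector (axis times angle).
In Python, from plant import robot, camera, camera_model gives the robot as it stands.
- The arm moves only by the tool drive_tool, never from a script. Its arguments are lists of equal length, an entry for each row: "travel": the shift along the tool's x, y, z in m, a list of three; "rotation": the turn, a rotation vector about the tool's x, y, z in degrees, a list of three. In form: {"travel": [[tx, ty, tz], ...], "rotation": [[rx, ry, rz], ...]}. A call has 1 to 10 rows; each row shifts and turns the commanded pose from where the row before left it, along the tool's axes as they then stand; what a row does not reach is not made up. A row lasts 1/8 s, in which the tool goes at most 62.5 mm and 10.7 degrees, less where a joint would pass 70% of its speed; a pose out of reach is approached as far as the arm can. A call is refused whole if a number of a shift passes 0.0625 or a number of a turn 10.7, either way. A call with a gripper value outside its range is refused whole. "hand" is the closure in counts, from 0 (fully open) to 255 (shut), set as the call begins (left out, the last holds). The fingers move at their own pace and stop on an object; "grip_force" is the grip in N (left out, the last holds). Time passes only in rows, so rows that do not move let the fingers close. It gives the time, the measured TCP pose, the force, the opening and the grip force at its end, in the units of the state.
- robot.state(): the state, without advancing time (a new reading comes with each control period).
- camera(name): name is "scene" or "top" or "wrist"; returns the picture (384x512x3 uint8, red, green, blue); there is no depth.
- camera_model(name): a dict with "mtx" (3x3 intrinsics, pixels), "xyz" and "orientation" of the camera in the world; the wrist camera has in their place "tool_from_camera" (4x4, takes a point from camera to tool coordinates, whose origin is the TCP and whose axes are the flange's). Camera axes: x right, y up, looking along -z (the intrinsics and any distortion apply to the point x, -y, -z); pixel columns grow to the right and rows downward; lengths in m; the calibration is good to about 2 mm. A picture is of the moment at which its call begins: read the wrist's pose just before it. camera_model takes no time and is no camera call.
- robot.hand_in(): hands the job in; it is judged then, once.
The state is a dict: "time": time; "joint_pos": joint angles; "qd": joint speeds; "joint_torque": joint torques, N m; "tool_pos": TCP position; "orientation": TCP orientation; "wrist_force": force on the tool from outside, world axes, zero at the start; "ft_torque": the same for the moment, N m; "finger_gap": finger opening in m; "gripper_force": force on a finger pad.
Only numpy, scipy, OpenCV 4.12 (cv2) and the standard library are available. Lean on these libraries where they do the work, as an engineer would, in place of code of your own. Each camera call takes 0.05 s, during which the arm holds its last target. There are 200 camera calls.

### The job

Three of the four reagent bottles have been put back on each other's spill saucers: sort them out by size, so that each stands upright in the middle of its own saucer - largest bottle on the largest saucer, second on the second, third on the third, smallest on the smallest. The largest bottle already stands right, so leave it alone. Keep the bottles upright throughout; the bare cork mat is a spare place that you may use on the way.

Things in the scene. Friction and masses are not known exactly. Their poses are not given: they have to be found in the camera images.
- bottle_68: loose largest bottle: white body with an orange band on its label and a white cap; round, 68 mm across, 155 mm tall with its fixed cap, sides straight up to at least 95 mm above its foot. Origin: centre of its underside, z up along the bottle; its yaw means nothing. It starts on its own saucer and stays there. Its own saucer is the one 140 mm across.
- bottle_60: loose second largest bottle: brown body, white cap; round, 60 mm across, 135 mm tall with its fixed cap, sides straight up to at least 80 mm above its foot. Origin: centre of its underside, z up along the bottle; its yaw means nothing. It starts on another bottle's saucer. Its own saucer is the one 120 mm across.
- bottle_52: loose third bottle by size: white body, blue cap; round, 52 mm across, 110 mm tall with its fixed cap, sides straight up to at least 65 mm above its foot. Origin: centre of its underside, z up along the bottle; its yaw means nothing. It starts on another bottle's saucer. Its own saucer is the one 100 mm across.
- bottle_45: loose smallest bottle: white body, red cap; round, 45 mm across, 88 mm tall with its fixed cap, sides straight up to at least 50 mm above its foot. Origin: centre of its underside, z up along the bottle; its yaw means nothing. It starts on another bottle's saucer. Its own saucer is the one 84 mm across.
- saucer_140: round steel saucer, the largest of four, 140 mm across, fixed to the bench; flat floor 3 mm thick (126 mm across), round it a low rim 8 mm high. Origin: its centre, at bench height (its floor's top is 3 mm above); z up.
- saucer_120: round steel saucer, the second largest of four, 120 mm across, fixed to the bench; flat floor 3 mm thick (106 mm across), round it a low rim 8 mm high. Origin: its centre, at bench height (its floor's top is 3 mm above); z up.
- saucer_100: round steel saucer, the third by size of four, 100 mm across, fixed to the bench; flat floor 3 mm thick (86 mm across), round it a low rim 8 mm high. Origin: its centre, at bench height (its floor's top is 3 mm above); z up.
- saucer_84: round steel saucer, the smallest of four, 84 mm across, fixed to the bench; flat floor 3 mm thick (70 mm across), round it a low rim 8 mm high. Origin: its centre, at bench height (its floor's top is 3 mm above); z up.
- cork_mat: square cork mat, 110 x 110 mm, 4 mm thick, fixed, bare at the start: the spare place to park a bottle, bare again when all is done. Origin: centre of its underside, at bench height; x and y along its sides. The five places (four saucers, mat) stand in a row across the bench, their centres at least 145 mm apart.
Not all that is in view belongs to the job. What is shaped like the bottle_45 but orange is not meant.

How it is judged:
By the outcome, as a careful person would: the job done as asked, in the order asked, and still so for the second after the job is handed in, with the robot touching nothing.
It also fails if it takes over 120 s, if anything falls off the work surface, if the arm or the gripper's body presses on something with over 40 N, if the wrist force passes 120 N, or if a joint passes its speed limit or range.

## Working session

There is one attempt and no reset: what is moved stays moved. The work goes in short steps, Python scripts to look and compute and a tool call to move; the robot and the scene stay as the last step left them, time stands still between calls to the robot, and variables do not carry over. Pictures are saved under pics/ and viewed, at most 14 in all, crops included, and the job is handed in when it is done.

Besides the shell and the picture viewer there is one more tool, called after "Emit:" in YAML: its name, and indented under it one key for each argument. drive_tool: Moves the arm, as the interface text tells. Its arguments: {"type":"object","properties":{"travel":{"type":"array","items":{"type":"array","items":{"type":"number"}}},"rotation":{"type":"array","items":{"type":"array","items":{"type":"number"}}},"hand":{"type":"number"},"grip_force":{"type":"number"}},"required":["travel","rotation"]}

```bash
mkdir -p pics; ls
python3 - <<'E'
from plant import robot,camera,camera_model
import cv2
s=robot.state();print({k:s[k] for k in('time','tool_pos','orientation','finger_gap')})
for n in('scene','top'):
    cv2.imwrite(f'pics/{n}0.png',camera(n)[:,:,::-1]);print(camera_model(n))
print(camera_model('wrist'))
E
```

```text
pics
{'time': 0.0, 'tool_pos': array([ 0.19656265, -0.64527607,  0.20476087]), 'orientation': array([-3.10602762e+00, -4.62676763e-01,  5.22952127e-04]), 'finger_gap': 0.09402723434576321}
{'mtx': array([[364.61860801,   0.        , 260.4803314 ],
       [  0.        , 364.61860801, 180.59048844],
       [  0.        ,   0.        ,   1.        ]]), 'xyz': array([-0.17108193, -0.4844886 ,  0.68704057]), 'orientation': array([ 0.75313467, -0.35460194, -0.81664442])}
{'mtx': array([[453.29415463,   0.        , 257.63782281],
       [  0.        , 453.29415463, 188.5181822 ],
       [  0.        ,   0.        ,   1.        ]]), 'xyz': array([ 0.15363076, -0.06262012,  1.19656502]), 'orientation': array([ 0.09806374, -0.11038795, -1.55824385])}
{'mtx': array([[311.93391662,   0.        , 254.6496132 ],
       [  0.        , 311.93391662, 195.98006763],
       [  0.        ,   0.        ,   1.        ]]), 'tool_from_camera': array([[-8.48703261e-04,  9.59884427e-01,  2.80394661e-01,
         8.19308268e-02],
       [ 9.99999619e-01,  8.71677780e-04,  4.27718965e-05,
        -1.04868778e-03],
       [-2.03357718e-04,  2.80394590e-01, -9.59884802e-01,
        -1.79028159e-01],
       [ 0.00000000e+00,  0.00000000e+00,  0.00000000e+00,
         1.00000000e+00]])}
```

View pics/scene0.png

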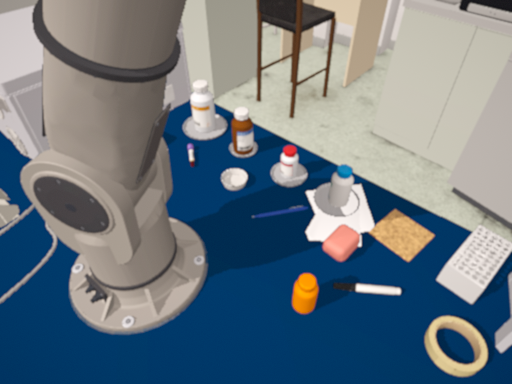

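View pics/top0.png

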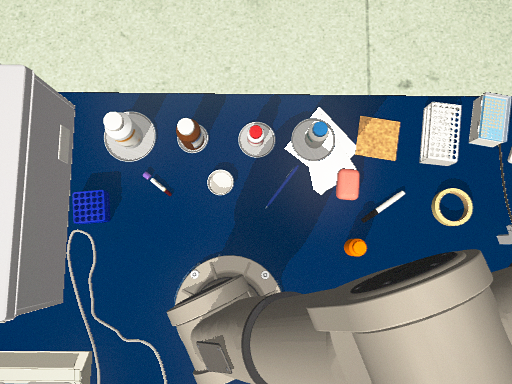

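The scene view shows bottle_68 at (203,105), brown at (241,130), red cap at (289,155), blue cap at (343,180), orange decoy at (305,293) and the mat at (403,233). In the top view, the saucers are near (130,135), (192,136), (256,140) and (313,140), and the mat is at (378,138). I'll enlarge the row and measure the saucers.

```bash
cat > h.py <<'E'
import numpy as np,cv2
from scipy.spatial.transform import Rotation as Ro
from plant import robot,camera,camera_model
def cam(n,s=None):
    m=camera_model(n)
    if n=='wrist':
        T=m['tool_from_camera'];R=Ro.from_rotvec(s['orientation']).as_matrix()
        return m['mtx'],R@T[:3,:3],R@T[:3,3]+s['tool_pos']
    return m['mtx'],Ro.from_rotvec(m['orientation']).as_matrix(),m['xyz']
def cast(c,px,z):
    K,R,o=c;px=np.atleast_2d(px).astype(float)
    d=np.c_[(px[:,0]-K[0,2])/K[0,0],-(px[:,1]-K[1,2])/K[1,1],-np.ones(len(px))]@R.T
    return (o+d*((z-o[2])/d[:,2])[:,None])[:,:2]
def proj(c,p):
    K,R,o=c;q=(np.atleast_2d(p)-o)@R
    return np.c_[K[0,0]*q[:,0]/-q[:,2]+K[0,2],K[1,2]+K[1,1]*q[:,1]/q[:,2]]
def circ(p):
    A=np.c_[2*p,np.ones(len(p))];x=np.linalg.lstsq(A,(p**2).sum(1),rcond=None)[0]
    return x[0],x[1],np.sqrt(x[2]+x[0]**2+x[1]**2)
def ransac(p,rmin,rmax,tol=.0015,n=2000):
    g=np.random.default_rng(0);best=np.zeros(len(p),bool)
    for _ in range(n):
        x=circ(p[g.choice(len(p),3,False)])
        if rmin<x[2]<rmax:
            k=abs(np.hypot(p[:,0]-x[0],p[:,1]-x[1])-x[2])<tol
            if k.sum()>best.sum():best=k
    return (*np.round(circ(p[best]),4),best.sum())
E
python3 - <<'E'
from h import *
im=cv2.imread('pics/top0.png');c=cam('top')
cv2.imwrite('pics/topcrop.png',cv2.resize(im[90:180,95:295],None,fx=4,fy=4,interpolation=cv2.INTER_CUBIC))
cv2.imwrite('pics/topcrop2.png',cv2.resize(im[100:200,280:410],None,fx=5,fy=5,interpolation=cv2.INTER_CUBIC))
hsv=cv2.cvtColor(im,cv2.COLOR_BGR2HSV)
e=cv2.Canny(im,60,150)
for u,v,w in((130,136,36),(192,136,24),(256,140,26),(313,140,30)):
    y,x=np.nonzero(e[v-w:v+w,u-w:u+w]);p=cast(c,np.c_[x+u-w,y+v-w],.008)
    print(u,ransac(p,.038,.075))
def cap(lo,hi,z,box):
    m=cv2.inRange(hsv,lo,hi);k=np.zeros_like(m);k[box[1]:box[3],box[0]:box[2]]=1;m*=k
    y,x=np.nonzero(m);q=[x.mean(),y.mean()];print(len(x),q,cast(c,q,z))
cap((0,150,100),(8,255,255),.088,(240,115,275,160))
cap((95,120,60),(110,255,255),.110,(308,118,332,142))
cap((12,100,60),(28,255,255),.004,(350,110,405,165))
E
```

```text
130 (np.float64(0.4507), np.float64(0.2746), np.float64(0.0702), np.int64(139))
192 (np.float64(0.4485), np.float64(0.1056), np.float64(0.0424), np.int64(80))
256 (np.float64(0.4463), np.float64(-0.0661), np.float64(0.0501), np.int64(112))
313 (np.float64(0.448), np.float64(-0.2182), np.float64(0.0591), np.int64(125))
90 [np.float64(255.04444444444445), np.float64(131.12222222222223)] [[ 0.44713714 -0.06275258]]
171 [np.float64(319.812865497076), np.float64(128.6081871345029)] [[ 0.44954358 -0.22231871]]
1591 [np.float64(377.29792583280954), np.float64(137.86172218730357)] [[ 0.45456976 -0.39311309]]
```

View pics/topcrop.png

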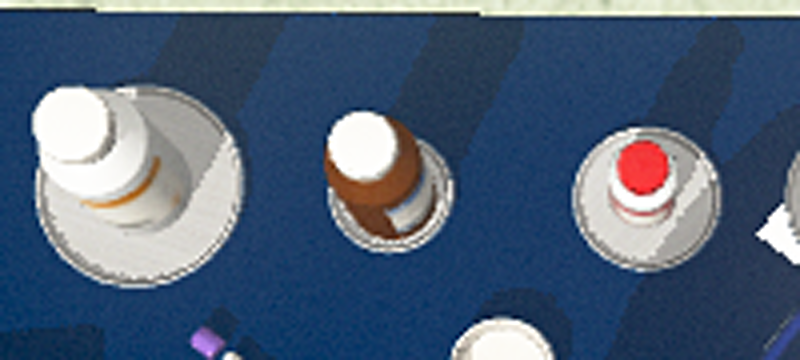

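View pics/topcrop2.png

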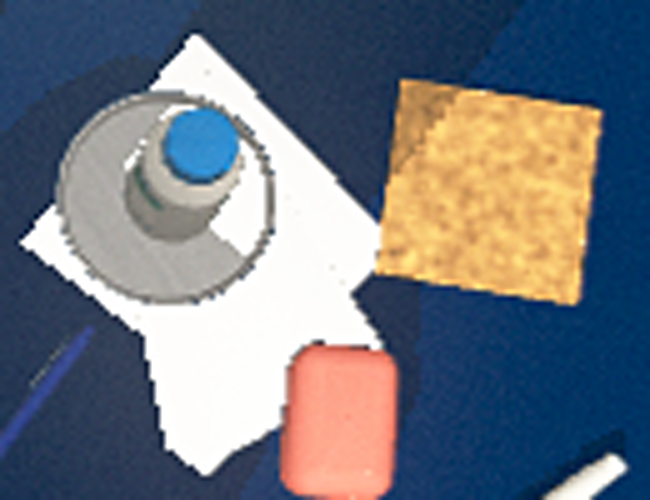

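The radii identify the saucers:

| Saucer | Fitted radius (mm) | Centre (m) | Holds now |
|---|---|---|---|
| saucer_140 | 70.2 | not needed | bottle_68 |
| saucer_84 | 42.4 | (0.4485, 0.1056) | brown |
| saucer_100 | 50.1 | (0.4463, -0.0661) | red cap |
| saucer_120 | 59.1 | (0.448, -0.2182) | blue cap |

There are two small bottles: red cap at top-view (256,132) and orange at (355,247). The red-capped white one is bottle_45; the orange one is the decoy. The enlarged crop confirms this.

Plan: blue to the mat, brown to saucer_120, red to saucer_84, then blue to saucer_100. First I'll lift and square the tool.

Emit:
drive_tool:
  travel:
    - [0,0,-0.04]
    - [0,0,-0.04]
    - [0.03,-0.05,0]
    - [0.03,-0.05,0]
    - [0.03,-0.05,0]
    - [0.03,-0.05,0]
    - [0.03,-0.05,0]
    - [0.03,-0.05,0]
    - [0.03,-0.05,0]
    - [0,0,0]
  rotation:
    - [0,0,8.5]
    - [0,0,8.45]
    - [0,0,0]
    - [0,0,0]
    - [0,0,0]
    - [0,0,0]
    - [0,0,0]
    - [0,0,0]
    - [0,0,0]
    - [0,0,0]
  hand: 0
  grip_force: 20

```text
time: 1.35
tool_pos: [0.4088, -0.2918, 0.2855]
orientation: [-3.141, -0.01, -0.001]
wrist_force: [-0.2, -0.5, 0.6]
finger_gap: 0.0937
gripper_force: 0.0
```

Emit:
drive_tool:
  travel:
    - [0.02,-0.035,0]
    - [0.02,-0.035,0]
    - [0,0,0]
    - [0,0,0]
  rotation:
    - [0,0,0]
    - [0,0,0]
    - [0,0,0]
    - [0,0,0]

```text
time: 1.85
tool_pos: [0.4462, -0.2267, 0.2853]
orientation: [3.141, -0.002, -0.001]
wrist_force: [-0.2, 0.5, 0.1]
finger_gap: 0.0942
gripper_force: 0.0
```

Run:
```python
from h import *
s=robot.state();print(s['tool_pos'],s['orientation'],s['joint_pos'])
im=camera('wrist')[:,:,::-1];cv2.imwrite('pics/w1.png',im);c=cam('wrist',s)
hsv=cv2.cvtColor(im,cv2.COLOR_BGR2HSV)
n,l,st,ce=cv2.connectedComponentsWithStats(cv2.inRange(hsv,(95,130,110),(110,255,255)))
for i in range(1,n):
    if st[i,4]>150:print(st[i],ce[i],cast(c,ce[i],.113))
top=cv2.imread('pics/top0.png');e=cv2.inRange(cv2.cvtColor(top,cv2.COLOR_BGR2HSV),(0,0,225),(180,40,255))
n,l,st,ce=cv2.connectedComponentsWithStats(e)
for i in range(1,n):
    if st[i,4]>100 and st[i,0]<250:print('top',st[i],ce[i],cast(cam('top'),ce[i],.138))
```

```text
[ 0.44619008 -0.2266782   0.28530507] [ 3.14147308e+00 -1.56616731e-03 -8.00945930e-04] [ 0.51551266  0.0801862  -0.18492402  1.87726928  0.01619105  1.18598791
 -1.24670885]
top [    0     0   368   210 24909] [191.38315468  49.30816171] [[0.63808019 0.09555906]]
top [   0   66   25  255 3891] [  8.14751992 166.19686456] [[0.34210116 0.51914139]]
top [104 112  27  28 482] [115.07053942 125.60165975] [[0.44353248 0.27247371]]
top [177 118  17  17 212] [185.03301887 125.75      ] [[0.44514674 0.10520623]]
top [208 170  25  18 283] [222.01413428 178.19081272] [[0.31890841 0.01408805]]
top [   0  351   89   33 1252] [ 43.77396166 371.11102236] [[-0.1201291   0.40214463]]
```

View pics/w1.png

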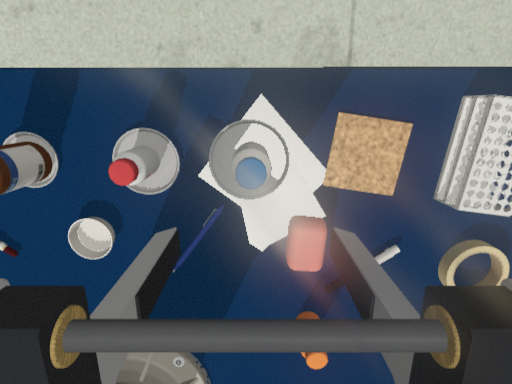

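Wrist view: blue cap at (251,172) in shadow, red cap at (123,172), mat around (368,154), saucer_120 at (249,159).

```bash
cat > w.py <<'E'
from h import *
import sys
def caps(f,c,want):
    im=cv2.imread(f);hsv=cv2.cvtColor(im,cv2.COLOR_BGR2HSV)
    R={'blue':((98,70,90),(112,200,255),.113),'red':((0,170,100),(10,255,255),.091),'red2':((170,150,100),(180,255,255),.091),'mat':((8,60,60),(25,220,255),.004)}
    for k in want:
        lo,hi,z=R[k];n,l,st,ce=cv2.connectedComponentsWithStats(cv2.morphologyEx(cv2.inRange(hsv,lo,hi),cv2.MORPH_OPEN,np.ones((3,3))))
        for i in range(1,n):
            if st[i,4]>150:
                y,x=np.nonzero(l==i);h=cv2.convexHull(np.c_[x,y].astype(np.int32))[:,0]
                print(k,st[i],ce[i].round(1),cast(c,ce[i],z).round(4),circ(cast(c,h,z)))
E
python3 - <<'E'
from w import *
s=robot.state();c=cam('wrist',s)
caps('pics/w1.png',c,['blue','red','red2','mat'])
im=cv2.imread('pics/w1.png');e=cv2.Canny(im,60,150)
for u,v,w in((249,159,46),(146,160,40),(30,160,34)):
    v0=max(u-w,0);y,x=np.nonzero(e[v-w:v+w,v0:u+w]);print(u,ransac(cast(c,np.c_[x+v0,y+v-w],.008),.038,.075))
E
```

```text
blue [106  70  61  31 848] [139.3  81.1] [[ 0.5521 -0.104 ]] (np.float64(0.56318534483717), np.float64(-0.10254300538720257), np.float64(0.029571437087969936))
blue [ 183   70   69   52 1860] [220.6  86.9] [[ 0.5461 -0.1899]] (np.float64(0.54885648855176), np.float64(-0.18719345895085843), np.float64(0.03682088259902623))
blue [ 346   70  166  178 5577] [434.5 143.2] [[ 0.486  -0.4272]] (np.float64(0.47647656362928154), np.float64(-0.4277538046186801), np.float64(0.12406206972810001))
blue [176 104  28  46 737] [188.4 124.8] [[ 0.5068 -0.1532]] (np.float64(0.5053685338210884), np.float64(-0.15217153164249841), np.float64(0.0200227101473638))
blue [313 112  19  19 193] [322.3 121.4] [[ 0.51   -0.3003]] (np.float64(0.5094434948773592), np.float64(-0.29978857856084795), np.float64(0.010654150007025562))
blue [242 158  24  19 273] [255. 166.] [[ 0.4607 -0.2263]] (np.float64(0.4573582097459411), np.float64(-0.22396592288144757), np.float64(0.013042342228445457))
blue [253 254  17  19 180] [260.5 263.3] [[ 0.3371 -0.2329]] (np.float64(0.33731149322297627), np.float64(-0.23516225958236128),
[... 398 characters left out ...]
 63.8 337. ] [[0.1338 0.1129]] (np.float64(0.12775363221125488), np.float64(0.09602211481277152), np.float64(0.059640647081813186))
mat [ 424  305   37   64 1101] [446.  337.2] [[ 0.1315 -0.5644]] (np.float64(0.12369616379578002), np.float64(-0.5421379841308603), np.float64(0.061383744435006264))
mat [302 352  26  17 352] [315.4 359.1] [[ 0.0844 -0.3354]] (np.float64(0.08768382792028055), np.float64(-0.33417684041347195), np.float64(0.023964499857929155))
249 (np.float64(0.4491), np.float64(-0.2168), np.float64(0.0591), np.int64(295))
146 (np.float64(0.4475), np.float64(-0.0649), np.float64(0.0497), np.int64(216))
30 (np.float64(0.4505), np.float64(0.1064), np.float64(0.0418), np.int64(164))
```

Emit:
drive_tool:
  travel:
    - [0.004,-0.0045,0]
    - [0,0,0.05]
    - [0,0,0.05]
    - [0,0,0.05]
    - [0,0,0.05]
    - [0,0,0.03]
    - [0,0,0.02]
    - [0,0,0]
    - [0,0,0]
  rotation:
    - [0,0,0]
    - [0,0,0]
    - [0,0,0]
    - [0,0,0]
    - [0,0,0]
    - [0,0,0]
    - [0,0,0]
    - [0,0,0]
    - [0,0,0]

```text
time: 3.02
tool_pos: [0.4512, -0.2215, 0.0362]
orientation: [3.141, -0.001, 0.001]
wrist_force: [-0.4, -0.4, -0.2]
finger_gap: 0.0941
gripper_force: 0.0
```

Run:
```python
from h import *
s=robot.state();print(s['tool_pos'],s['wrist_force'],s['orientation'])
im=camera('wrist')[:,:,::-1];cv2.imwrite('pics/w2.png',im)
```

```text
[ 0.45122214 -0.22150517  0.03623916] [-0.37436475 -0.36376455 -0.19788778] [ 3.14134080e+00 -8.14094538e-04  1.18932375e-03]
```

View pics/w2.png

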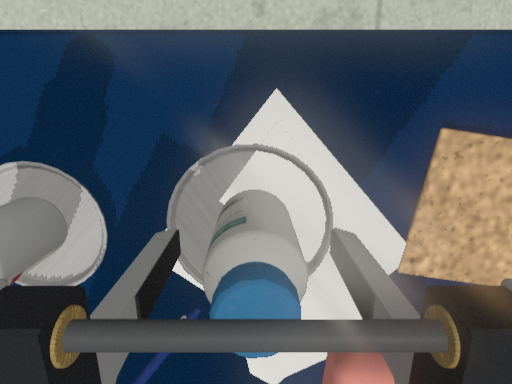

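The bottle is centred between the fingers in y (column 255). Its foot is at (255,193), which casts to a centre x of about 0.447–0.449, so I shift back 3 mm and grip.

Emit:
drive_tool:
  travel:
    - [-0.003,0,0]
    - [0,0,0]
    - [0,0,0]
  rotation:
    - [0,0,0]
    - [0,0,0]
    - [0,0,0]

```text
time: 3.45
tool_pos: [0.4479, -0.2213, 0.0358]
orientation: [3.141, -0.0, 0.001]
wrist_force: [0.1, 0.1, -0.2]
finger_gap: 0.0938
gripper_force: 0.0
```

Emit:
drive_tool:
  travel:
    - [0,0,0]
    - [0,0,0]
    - [0,0,0]
    - [0,0,0]
    - [0,0,0]
    - [0,0,0]
    - [0,0,0]
    - [0,0,0]
  rotation:
    - [0,0,0]
    - [0,0,0]
    - [0,0,0]
    - [0,0,0]
    - [0,0,0]
    - [0,0,0]
    - [0,0,0]
    - [0,0,0]
  hand: 255
  grip_force: 20

```text
time: 4.45
tool_pos: [0.4478, -0.2212, 0.0355]
orientation: [-3.142, 0.0, -0.0]
wrist_force: [0.3, 1.0, -0.5]
finger_gap: 0.0512
gripper_force: 20.0
```

Emit:
drive_tool:
  travel:
    - [0,0,-0.02]
    - [0,0,-0.04]
    - [0.002,0.03,0]
    - [0.002,0.05,0]
    - [0.002,0.05,0]
    - [0.002,0.04,0]
    - [0,0,0]
    - [0,0,0.03]
    - [0,0,0.02]
    - [0,0,0]
  rotation:
    - [0,0,0]
    - [0,0,0]
    - [0,0,0]
    - [0,0,0]
    - [0,0,0]
    - [0,0,0]
    - [0,0,0]
    - [0,0,0]
    - [0,0,0]
    - [0,0,0]

```text
time: 5.7
tool_pos: [0.455, -0.3898, 0.0442]
orientation: [-3.14, -0.001, 0.004]
wrist_force: [0.6, -0.5, -1.4]
finger_gap: 0.051
gripper_force: 20.0
```

Emit:
drive_tool:
  travel:
    - [0,0,0.005]
    - [0,0,0.003]
    - [0,0,0]
    - [0,0,0]
  rotation:
    - [0,0,0]
    - [0,0,0]
    - [0,0,0]
    - [0,0,0]

```text
time: 6.2
tool_pos: [0.4559, -0.3913, 0.0378]
orientation: [3.141, -0.0, 0.0]
wrist_force: [0.0, -0.0, -1.5]
finger_gap: 0.0512
gripper_force: 20.0
```

Emit:
drive_tool:
  travel:
    - [0,0,0.001]
    - [0,0,0]
    - [0,0,0]
  rotation:
    - [0,0,0]
    - [0,0,0]
    - [0,0,0]

```text
time: 6.58
tool_pos: [0.4558, -0.3912, 0.0365]
orientation: [-3.142, 0.0, -0.0]
wrist_force: [1.0, -0.1, -0.3]
finger_gap: 0.051
gripper_force: 20.0
```

Emit:
drive_tool:
  travel:
    - [0,0,0]
    - [0,0,0]
    - [0,0,0]
    - [0,0,0]
    - [0,0,0]
    - [0,0,0]
    - [0,0,-0.03]
    - [0,0,-0.05]
    - [0,0,-0.05]
    - [0,0,-0.05]
  rotation:
    - [0,0,0]
    - [0,0,0]
    - [0,0,0]
    - [0,0,0]
    - [0,0,0]
    - [0,0,0]
    - [0,0,0]
    - [0,0,0]
    - [0,0,0]
    - [0,0,0]
  hand: 0

```text
time: 7.82
tool_pos: [0.4556, -0.391, 0.2182]
orientation: [3.142, -0.0, 0.0]
wrist_force: [-0.0, -0.5, -0.9]
finger_gap: 0.0942
gripper_force: 0.0
```

Emit:
drive_tool:
  travel:
    - [0,-0.02,-0.04]
    - [0,-0.05,-0.03]
    - [0,-0.06,0]
    - [0,-0.06,0]
    - [0,-0.06,0]
    - [0,-0.06,0]
    - [-0.004,-0.06,0]
    - [-0.004,-0.06,0]
    - [0,-0.05,0]
    - [0,-0.016,0]
  rotation:
    - [0,0,0]
    - [0,0,0]
    - [0,0,0]
    - [0,0,0]
    - [0,0,0]
    - [0,0,0]
    - [0,0,0]
    - [0,0,0]
    - [0,0,0]
    - [0,0,0]

```text
time: 9.07
tool_pos: [0.4473, 0.1079, 0.2868]
orientation: [-3.141, -0.006, -0.001]
wrist_force: [-0.6, -0.7, 0.1]
finger_gap: 0.0943
gripper_force: 0.0
```

Emit:
drive_tool:
  travel:
    - [0,0,0]
    - [0,0,0]
    - [0,0,0]
  rotation:
    - [0,0,0]
    - [0,0,0]
    - [0,0,0]

```text
time: 9.45
tool_pos: [0.4479, 0.1037, 0.2865]
orientation: [3.141, -0.003, -0.0]
wrist_force: [0.7, 0.3, -0.5]
finger_gap: 0.0945
gripper_force: 0.0
```

Run:
```python
from w import *
s=robot.state();print(s['tool_pos'],s['orientation'],s['joint_pos'])
im=camera('wrist')[:,:,::-1];cv2.imwrite('pics/w3.png',im);c=cam('wrist',s)
e=cv2.Canny(np.ascontiguousarray(im),60,150)
for u in((.4500,.1056,.008),(.4475,-.0655,.008),(.449,-.2175,.008)):
    q=proj(c,u)[0].round().astype(int);w=45;print(q)
    y,x=np.nonzero(e[q[1]-w:q[1]+w,max(q[0]-w,0):q[0]+w]);print(ransac(cast(c,np.c_[x+max(q[0]-w,0),y+q[1]-w],.008),.038,.064))
q=proj(c,(.447,.105,.138))[0].round().astype(int);print('cap',q)
caps('pics/w3.png',c,['red','red2'])
```

```text
[0.4479005  0.10371323 0.28648028] [ 3.14140642e+00 -2.81893465e-03 -3.89315249e-05] [ 0.18986229  0.02748002 -0.56029755  1.93369233  0.0159391   1.18475493
 -1.94885951]
[254 161]
(np.float64(0.45), np.float64(0.1072), np.float64(0.0417), np.int64(141))
[370 162]
(np.float64(0.4472), np.float64(-0.0643), np.float64(0.0498), np.int64(216))
[472 161]
(np.float64(0.4489), np.float64(-0.2162), np.float64(0.0591), np.int64(282))
cap [254 184]
```

View pics/w3.png

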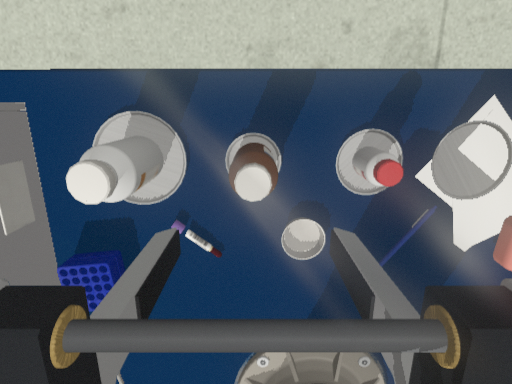

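Brown cap is at (256,182), right under the TCP within about 1–2 mm. Red cap is at (388,172). Descending.

Emit:
drive_tool:
  travel:
    - [0,0,0.05]
    - [0,0,0.05]
    - [0,0,0.05]
    - [0,0,0.04]
    - [0,0,0.03]
    - [0,0,0.015]
    - [0,0,0]
    - [0,0,0]
  rotation:
    - [0,0,0]
    - [0,0,0]
    - [0,0,0]
    - [0,0,0]
    - [0,0,0]
    - [0,0,0]
    - [0,0,0]
    - [0,0,0]

```text
time: 10.5
tool_pos: [0.4485, 0.1049, 0.0525]
orientation: [-3.141, 0.0, -0.002]
wrist_force: [-1.2, 0.0, 0.2]
finger_gap: 0.0939
gripper_force: 0.0
```

Emit:
drive_tool:
  travel:
    - [0,0,0]
    - [0,0,0]
    - [0,0,0]
    - [0,0,0]
    - [0,0,0]
    - [0,0,0]
    - [0,0,0]
    - [0,0,0]
  rotation:
    - [0,0,0]
    - [0,0,0]
    - [0,0,0]
    - [0,0,0]
    - [0,0,0]
    - [0,0,0]
    - [0,0,0]
    - [0,0,0]
  hand: 255
  grip_force: 25

```text
time: 11.5
tool_pos: [0.448, 0.1049, 0.0516]
orientation: [-3.141, 0.0, -0.0]
wrist_force: [0.4, 1.3, 4.7]
finger_gap: 0.059
gripper_force: 25.0
```

Emit:
drive_tool:
  travel:
    - [0,0,-0.02]
    - [0,0,-0.05]
    - [0,0,-0.05]
    - [0,0.02,-0.03]
    - [0,0.05,0]
    - [0,0.06,0]
    - [0,0.06,0]
    - [0,0.06,0]
    - [0,0.05,0]
    - [0.001,0.022,0]
  rotation:
    - [0,0,0]
    - [0,0,0]
    - [0,0,0]
    - [0,0,0]
    - [0,0,0]
    - [0,0,0]
    - [0,0,0]
    - [0,0,0]
    - [0,0,0]
    - [0,0,0]

```text
time: 12.75
tool_pos: [0.4475, -0.2201, 0.2008]
orientation: [-3.141, 0.006, 0.002]
wrist_force: [1.3, 0.2, -2.1]
finger_gap: 0.0594
gripper_force: 25.0
```

Emit:
drive_tool:
  travel:
    - [0,0,0]
    - [0,0,0.04]
    - [0,0,0.05]
    - [0,0,0.03]
    - [0,0,0.02]
    - [0,0,0.006]
    - [0,0,0]
    - [0,0,0]
  rotation:
    - [0,0,0]
    - [0,0,0]
    - [0,0,0]
    - [0,0,0]
    - [0,0,0]
    - [0,0,0]
    - [0,0,0]
    - [0,0,0]

```text
time: 13.75
tool_pos: [0.4493, -0.2172, 0.0564]
orientation: [3.141, 0.0, 0.002]
wrist_force: [-0.5, -0.2, -4.3]
finger_gap: 0.059
gripper_force: 25.0
```

Emit:
drive_tool:
  travel:
    - [0,0,0.003]
    - [0,0,0.0015]
    - [0,0,0]
    - [0,0,0]
  rotation:
    - [0,0,0]
    - [0,0,0]
    - [0,0,0]
    - [0,0,0]

```text
time: 14.25
tool_pos: [0.4492, -0.2172, 0.0516]
orientation: [3.141, -0.0, 0.001]
wrist_force: [-1.8, 1.7, 6.5]
finger_gap: 0.0592
gripper_force: 25.0
```

Emit:
drive_tool:
  travel:
    - [0,0,0]
    - [0,0,0]
    - [0,0,0]
    - [0,0,0]
    - [0,0,0]
    - [0,0,0]
    - [0,0,-0.04]
    - [0,0,-0.05]
    - [0,0,-0.06]
    - [0,0,-0.06]
  rotation:
    - [0,0,0]
    - [0,0,0]
    - [0,0,0]
    - [0,0,0]
    - [0,0,0]
    - [0,0,0]
    - [0,0,0]
    - [0,0,0]
    - [0,0,0]
    - [0,0,0]
  hand: 0

```text
time: 15.5
tool_pos: [0.4484, -0.217, 0.263]
orientation: [-3.142, 0.0, 0.0]
wrist_force: [0.7, -0.3, -0.3]
finger_gap: 0.0936
gripper_force: 0.0
```

Emit:
drive_tool:
  travel:
    - [0,-0.04,0]
    - [0,-0.05,0]
    - [0,-0.045,0]
    - [0,-0.019,0]
    - [0,0,0]
    - [0,0,0]
    - [0,0,0]
  rotation:
    - [0,0,0]
    - [0,0,0]
    - [0,0,0]
    - [0,0,0]
    - [0,0,0]
    - [0,0,0]
    - [0,0,0]

```text
time: 16.38
tool_pos: [0.4487, -0.0641, 0.2609]
orientation: [-3.142, 0.002, 0.0]
wrist_force: [0.2, 0.1, -0.8]
finger_gap: 0.0937
gripper_force: 0.0
```

Run:
```python
from w import *
s=robot.state();print(s['tool_pos'],s['orientation'])
im=np.ascontiguousarray(camera('wrist')[:,:,::-1]);c=cam('wrist',s)
for p in((.447,-.063,.091),(.449,-.217,.138),(.449,-.217,.003),(.450,.1064,.003)):
    q=proj(c,p)[0];print(q.round(1));cv2.circle(im,tuple(int(v) for v in q.round()),1,(0,255,0),-1)
cv2.imwrite('pics/w4.png',im)
```

```text
[ 0.44871032 -0.06413949  0.26087995] [-3.14155735e+00  2.39756638e-03  4.04069065e-04]
[254.5 180.4]
[408.2 189. ]
[363.2 164.3]
[135.  164.2]
```

View pics/w4.png

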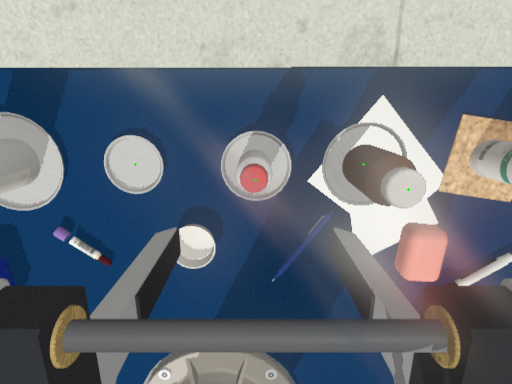

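The red-capped bottle's cap is at (254,178), under the TCP. It is the white body with the red cap, and the orange decoy is well away from here. Brown stands in saucer_120, saucer_84 at (134,164) is free, and blue is on the mat.

Emit:
drive_tool:
  travel:
    - [0,0,0.05]
    - [0,0,0.05]
    - [0,0,0.05]
    - [0,0,0.04]
    - [0,0,0.03]
    - [0,0,0.015]
    - [0,0,0]
    - [0,0,0]
  rotation:
    - [0,0,0]
    - [0,0,0]
    - [0,0,0]
    - [0,0,0]
    - [0,0,0]
    - [0,0,0]
    - [0,0,0]
    - [0,0,0]

```text
time: 17.42
tool_pos: [0.4495, -0.0633, 0.027]
orientation: [3.141, -0.0, 0.002]
wrist_force: [0.0, -0.2, 0.7]
finger_gap: 0.0942
gripper_force: 0.0
```

Emit:
drive_tool:
  travel:
    - [0,0,0]
    - [0,0,0]
    - [0,0,0]
    - [0,0,0]
    - [0,0,0]
    - [0,0,0]
    - [0,0,0]
    - [0,0,0]
  rotation:
    - [0,0,0]
    - [0,0,0]
    - [0,0,0]
    - [0,0,0]
    - [0,0,0]
    - [0,0,0]
    - [0,0,0]
    - [0,0,0]
  hand: 255
  grip_force: 20

```text
time: 18.42
tool_pos: [0.4488, -0.0632, 0.026]
orientation: [-3.142, 0.0, -0.0]
wrist_force: [-0.2, -0.3, 0.4]
finger_gap: 0.0439
gripper_force: 20.0
```

Emit:
drive_tool:
  travel:
    - [0,0,-0.02]
    - [0,0,-0.04]
    - [0,-0.03,0]
    - [0,-0.05,0]
    - [0,-0.05,0]
    - [0.001,-0.0395,0]
    - [0,0,0]
    - [0,0,0.03]
    - [0,0,0.02]
    - [0,0,0]
  rotation:
    - [0,0,0]
    - [0,0,0]
    - [0,0,0]
    - [0,0,0]
    - [0,0,0]
    - [0,0,0]
    - [0,0,0]
    - [0,0,0]
    - [0,0,0]
    - [0,0,0]

```text
time: 19.68
tool_pos: [0.4487, 0.1053, 0.0349]
orientation: [3.141, -0.001, -0.004]
wrist_force: [-0.5, 0.2, -0.6]
finger_gap: 0.0435
gripper_force: 20.0
```

Emit:
drive_tool:
  travel:
    - [0,0,0.006]
    - [0,0,0.0035]
    - [0,0,0]
    - [0,0,0]
  rotation:
    - [0,0,0]
    - [0,0,0]
    - [0,0,0]
    - [0,0,0]

```text
time: 20.18
tool_pos: [0.45, 0.1064, 0.0268]
orientation: [-3.141, 0.0, -0.001]
wrist_force: [0.2, 0.0, -1.4]
finger_gap: 0.0436
gripper_force: 20.0
```

Emit:
drive_tool:
  travel:
    - [0,0,0.001]
    - [0,0,0]
    - [0,0,0]
  rotation:
    - [0,0,0]
    - [0,0,0]
    - [0,0,0]

```text
time: 20.55
tool_pos: [0.4501, 0.1064, 0.0259]
orientation: [-3.142, 0.0, -0.001]
wrist_force: [-2.0, 0.2, 7.5]
finger_gap: 0.0437
gripper_force: 20.0
```

Emit:
drive_tool:
  travel:
    - [0,0,0]
    - [0,0,0]
    - [0,0,0]
    - [0,0,0]
    - [0,0,0]
    - [0,0,0]
    - [0,0,-0.06]
    - [0,0,-0.06]
    - [0,0,-0.06]
    - [0,0,-0.06]
  rotation:
    - [0,0,0]
    - [0,0,0]
    - [0,0,0]
    - [0,0,0]
    - [0,0,0]
    - [0,0,0]
    - [0,0,0]
    - [0,0,0]
    - [0,0,0]
    - [0,0,0]
  hand: 0

```text
time: 21.8
tool_pos: [0.4494, 0.1063, 0.2677]
orientation: [-3.142, 0.0, -0.001]
wrist_force: [1.1, -0.4, -0.4]
finger_gap: 0.094
gripper_force: 0.0
```

Emit:
drive_tool:
  travel:
    - [0,0.02,0]
    - [0,0.06,0]
    - [0,0.06,0]
    - [0,0.06,0]
    - [0,0.06,0]
    - [0,0.06,0]
    - [0,0.06,0]
    - [0.003,0.06,0]
    - [0.003,0.04,0]
    - [0,0.017,0]
  rotation:
    - [0,0,0]
    - [0,0,0]
    - [0,0,0]
    - [0,0,0]
    - [0,0,0]
    - [0,0,0]
    - [0,0,0]
    - [0,0,0]
    - [0,0,0]
    - [0,0,0]

```text
time: 23.05
tool_pos: [0.4552, -0.3927, 0.2648]
orientation: [-3.141, 0.003, 0.001]
wrist_force: [1.0, 0.6, -0.6]
finger_gap: 0.0939
gripper_force: 0.0
```

Emit:
drive_tool:
  travel:
    - [0,0,0]
    - [0,0,0]
  rotation:
    - [0,0,0]
    - [0,0,0]

```text
time: 23.3
tool_pos: [0.4561, -0.3891, 0.2656]
orientation: [-3.141, -0.002, -0.0]
wrist_force: [1.0, -0.2, 0.2]
finger_gap: 0.0939
gripper_force: 0.0
```

Run:
```python
from w import *
s=robot.state();print(s['tool_pos'],s['orientation'])
t=np.ascontiguousarray(camera('top')[:,:,::-1]);cv2.imwrite('pics/top1.png',t)
cv2.imwrite('pics/top1c.png',cv2.resize(t[90:180,95:295],None,fx=4,fy=4,interpolation=cv2.INTER_CUBIC))
cv2.imwrite('pics/w5.png',camera('wrist')[:,:,::-1])
print(proj(cam('wrist',s),[(.456,-.391,.114),(.449,-.217,.138)]))
c=cam('top');print(proj(c,[(.449,-.217,.138),(.4497,.1064,.091)]))
hsv=cv2.cvtColor(t,cv2.COLOR_BGR2HSV)
m=cv2.inRange(hsv,(0,150,100),(8,255,255));m[:,:150]=0;m[:,240:]=0;m[170:]=0
y,x=np.nonzero(m);print('red',x.mean(),y.mean(),cast(c,(x.mean(),y.mean()),.091))
```

```text
[ 0.45612997 -0.3891059   0.26558877] [-3.14110712e+00 -2.26664961e-03 -2.39597470e-04]
[[257.38047072 182.9769828 ]
 [ 87.52491622 195.14590706]]
[[319.28704787 125.73361111]
 [187.43448483 129.0417611 ]]
red 187.43835616438355 129.8904109589041 [[0.44752148 0.10632503]]
```

View pics/w5.png

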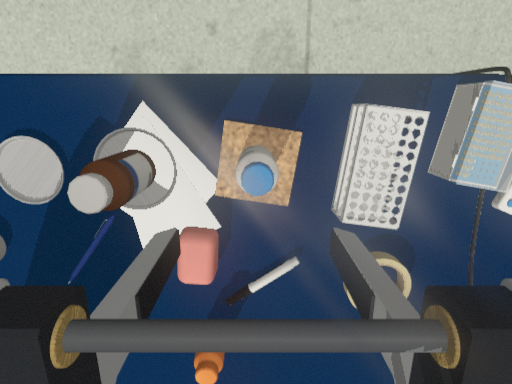

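Blue cap is at (257,180), under the TCP, upright on the mat. Red reads (0.4475, 0.1063) in top view, which is on saucer_84's centre within about 2 mm. Regripping blue.

Emit:
drive_tool:
  travel:
    - [0,0,0.05]
    - [0,0,0.05]
    - [0,0,0.05]
    - [0,0,0.04]
    - [0,0,0.025]
    - [0,0,0.014]
    - [0,0,0]
    - [0,0,0]
  rotation:
    - [0,0,0]
    - [0,0,0]
    - [0,0,0]
    - [0,0,0]
    - [0,0,0]
    - [0,0,0]
    - [0,0,0]
    - [0,0,0]

```text
time: 24.4
tool_pos: [0.4564, -0.3909, 0.0377]
orientation: [3.141, 0.0, 0.002]
wrist_force: [0.5, 0.4, 0.1]
finger_gap: 0.094
gripper_force: 0.0
```

Emit:
drive_tool:
  travel:
    - [0,0,0]
    - [0,0,0]
    - [0,0,0]
    - [0,0,0]
    - [0,0,0]
    - [0,0,0]
    - [0,0,0]
    - [0,0,0]
  rotation:
    - [0,0,0]
    - [0,0,0]
    - [0,0,0]
    - [0,0,0]
    - [0,0,0]
    - [0,0,0]
    - [0,0,0]
    - [0,0,0]
  hand: 255
  grip_force: 20

```text
time: 25.4
tool_pos: [0.4558, -0.3907, 0.0365]
orientation: [-3.142, 0.0, -0.0]
wrist_force: [-0.3, -0.4, 0.4]
finger_gap: 0.0509
gripper_force: 20.0
```

Emit:
drive_tool:
  travel:
    - [0,0,-0.02]
    - [0,0,-0.05]
    - [0,0,-0.06]
    - [0,0,-0.06]
    - [0,-0.03,0]
    - [-0.003,-0.06,0]
    - [-0.003,-0.06,0]
    - [-0.003,-0.06,0]
    - [0,-0.06,0]
    - [0,-0.04,0]
  rotation:
    - [0,0,0]
    - [0,0,0]
    - [0,0,0]
    - [0,0,0]
    - [0,0,0]
    - [0,0,0]
    - [0,0,0]
    - [0,0,0]
    - [0,0,0]
    - [0,0,0]

```text
time: 26.65
tool_pos: [0.4464, -0.078, 0.2279]
orientation: [3.141, 0.003, 0.002]
wrist_force: [0.5, -0.1, -1.3]
finger_gap: 0.0514
gripper_force: 20.0
```

Emit:
drive_tool:
  travel:
    - [0,-0.0157,0]
    - [0,0,0]
    - [0,0,0.05]
    - [0,0,0.06]
    - [0,0,0.04]
    - [0,0,0.025]
    - [0,0,0.01]
    - [0,0,0]
    - [0,0,0]
  rotation:
    - [0,0,0]
    - [0,0,0]
    - [0,0,0]
    - [0,0,0]
    - [0,0,0]
    - [0,0,0]
    - [0,0,0]
    - [0,0,0]
    - [0,0,0]

```text
time: 27.78
tool_pos: [0.4475, -0.0654, 0.0425]
orientation: [3.141, -0.001, 0.002]
wrist_force: [-0.6, -0.4, -2.0]
finger_gap: 0.0507
gripper_force: 20.0
```

Target TCP z is 0.0355.

Emit:
drive_tool:
  travel:
    - [0,0,0.004]
    - [0,0,0.002]
    - [0,0,0]
    - [0,0,0]
  rotation:
    - [0,0,0]
    - [0,0,0]
    - [0,0,0]
    - [0,0,0]

```text
time: 28.28
tool_pos: [0.4468, -0.0649, 0.0355]
orientation: [-3.142, -0.0, 0.0]
wrist_force: [-0.9, 0.2, -2.1]
finger_gap: 0.051
gripper_force: 20.0
```

Emit:
drive_tool:
  travel:
    - [0,0,0]
    - [0,0,0]
    - [0,0,0]
    - [0,0,0]
    - [0,0,0]
    - [0,0,0]
    - [0,0,-0.06]
    - [0,0,-0.06]
    - [0,0,-0.06]
    - [0,0,-0.06]
  rotation:
    - [0,0,0]
    - [0,0,0]
    - [0,0,0]
    - [0,0,0]
    - [0,0,0]
    - [0,0,0]
    - [0,0,0]
    - [0,0,0]
    - [0,0,0]
    - [0,0,0]
  hand: 0

```text
time: 29.52
tool_pos: [0.4464, -0.0649, 0.2777]
orientation: [3.142, -0.0, 0.001]
wrist_force: [0.9, -1.1, 0.0]
finger_gap: 0.0939
gripper_force: 0.0
```

Emit:
drive_tool:
  travel:
    - [0,0.05,0]
    - [0,0.05,0]
    - [0,0.05,0]
    - [0,0.05,0]
    - [0,0.05,0]
    - [0,0.05,0]
    - [0,0.02,0]
    - [0,0,0]
    - [0,0,0]
  rotation:
    - [0,0,0]
    - [0,0,0]
    - [0,0,0]
    - [0,0,0]
    - [0,0,0]
    - [0,0,0]
    - [0,0,0]
    - [0,0,0]
    - [0,0,0]

```text
time: 30.65
tool_pos: [0.4472, -0.3836, 0.2755]
orientation: [-3.141, -0.002, -0.0]
wrist_force: [0.0, 0.2, 0.3]
finger_gap: 0.094
gripper_force: 0.0
```

Run:
```python
from w import *
t=np.ascontiguousarray(camera('top')[:,:,::-1]);cv2.imwrite('pics/top2.png',t);c=cam('top')
k=cv2.resize(t[90:180,160:360],None,fx=4,fy=4,interpolation=cv2.INTER_CUBIC)
# expected cap outline (green dot) when bottle stands on the saucer centre
for n,p in(('br',(.4488,-.217,.138)),('red',(.4497,.1064,.091)),('bl',(.447,-.065,.113))):
    q=proj(c,p)[0];print(n,q)
    cv2.circle(k,tuple(int(v) for v in ((q-[160,90])*4+1.5)),2,(0,255,0),-1)
cv2.imwrite('pics/top2c.png',k)
hsv=cv2.cvtColor(t,cv2.COLOR_BGR2HSV)
for n,lo,hi,b,z in(('red',(0,150,100),(8,255,255),(150,110,240,160),.091),('bl',(95,120,130),(112,255,255),(240,110,280,150),.113),('br',(0,0,215),(180,45,255),(308,112,332,140),.138)):
    m=cv2.inRange(hsv,lo,hi)[b[1]:b[3],b[0]:b[2]];y,x=np.nonzero(m);q=(x.mean()+b[0],y.mean()+b[1]);print(n,len(x),np.ptp(x),np.ptp(y),q,cast(c,q,z))
```

```text
br [319.28775948 125.81456218]
red [187.43448483 129.0417611 ]
bl [255.98805627 128.560226  ]
red 79 12 11 (np.float64(187.50632911392404), np.float64(129.20253164556962)) [[0.4492893  0.10620818]]
bl 174 13 15 (np.float64(256.5), np.float64(128.5)) [[ 0.44716666 -0.06625531]]
br 366 21 27 (np.float64(321.3743169398907), np.float64(123.43169398907104)) [[ 0.45475154 -0.2220748 ]]
```

View pics/top2c.png

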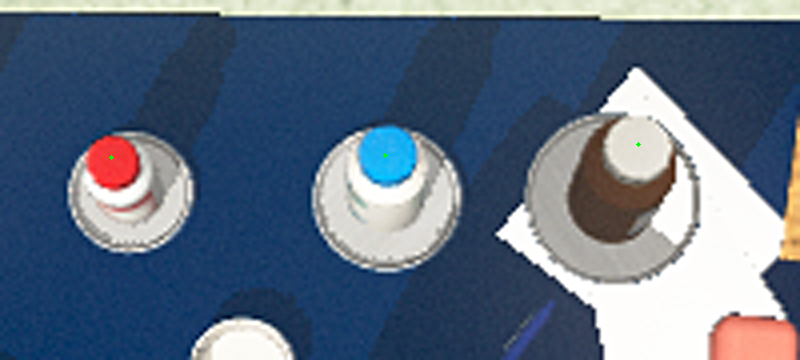

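In the crop, red at (113,162), blue at (387,156) and brown at (640,149) each sit within about 1–1.5 source pixels (up to 3 mm) of the green dots for their saucer centres. All are upright, the mat is bare and the gripper is clear.

```bash
python3 -c "
from plant import robot
print(robot.hand_in())"
```

```text
the job is handed in; nothing more can be done
None
```

The job is handed in: brown, blue and red now stand upright on their own saucers, within about 3 mm of centre in the last top view, bottle_68 was left alone, and the mat is bare; the judge's verdict was not shown.

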